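Put the spatula away in the drawer tray and feel that nothing stands proud

ROBOT

A 7-joint arm with a two-finger parallel gripper is mounted at the origin on the work surface. World frame = base frame: x ahead of the robot, y to its left, z up, the work surface at z = 0. Lengths are in mm, angles in rad, forces in N, time in s.
With the tool pointing down it reaches from about 400 to 875 mm from the base axis. Payload 4.4 kg.
Tool frame: the origin (TCP) lies at the very end of the fingers, on their centre line; the grasp point (between the pads) lies 19 mm behind it; z points along the fingers, y is the line along which they close (so a half turn about z gives the same grasp; the last joint's range is limited). The gripper opens to 85 mm and grips with 20 to 120 N. Pads are 22 mm wide; open, the fingers measure 114 mm over their backs; the gripper's body (76 mm by 85 mm) begins 54 mm behind the grasp point. The pads swing forward as they close: fully open they stand 13 mm farther back than shut.
Start: joints at [-1.379, 0.628, 0.038, 1.517, -0.027, 0.996, -0.02], TCP at [165.695, 628.54, 231.313] pointing down, gripper open.
Joint ranges: [-3.06, 3.06], [-0.37, 2.12], [-1.25, 1.32], [0.18, 2.47], [-1.1, 4.24], [0.23, 1.98], [-2.94, 2.94]. Speed limits (rad/s): [2.57, 2.57, 3.14, 3.14, 3.14, 3.14, 3.14].

INTERFACE

Orientations are given as [roll, pitch, yaw] about the fixed x, y, z axes, in that order (R = Rz(yaw) Ry(pitch) Rx(roll)).
In Python, from cell import ctrl gives the robot as it stands.
- The arm moves only by the tool jog_arm, never from a script. Its argument "plan" is a list of rows, each an object of numbers: "tx", "ty", "tz": the shift along the tool's x, y, z as a fraction of full scale; "wx", "wy", "wz": the turn, a rotation vector about the tool's x, y, z as a fraction of full scale; "claw": the closure, from 0 (fully open) to 1 (shut). In form: [{"tx": .., "ty": .., "tz": .., "wx": .., "wy": .., "wz": .., "claw": ..}, ...]. A call has 1 to 12 rows; each row is the pose to reach, as a shift and turn from the pose commanded when the call began, along the tool's axes at that moment; what a row does not reach only later rows make up. Full scale, the value 1, is 300 mm for a shift and 90 degrees for a turn. A row lasts 1/10 s, in which the tool goes at most 50 mm and 8.59 degrees, less where a joint would pass 70% of its speed; a pose out of reach is approached as far as the arm can. A call with a number of a shift or a turn outside -1 to 1 is refused whole. A call with a gripper value outside its range is refused whole. The fingers move at their own pace and stop on an object; the grip force is fixed at half the most. Time passes only in rows, so rows that repeat a pose let the fingers close. It gives the time, the measured TCP pose, the force, the opening and the grip force at its end, in the units of the state.
- ctrl.read_state(): the state, without advancing time (a new reading comes with each control period).
- ctrl.get_image(name): name is "scene" or "side" or "wrist"; returns a dict with "img" (384x512x3 uint8, red, green, blue), "depth" (384x512 float32, mm along the optical axis (not along the pixel's ray), 0 where there is no reading), "fx", "fy", "cx", "cy" (pixels), "position" and "orientation" of the camera in the world; the wrist camera has in their place "hand_eye" (4x4, takes a point from camera to tool coordinates, whose origin is the TCP and whose axes are the flange's). Camera axes: x right, y down, z forward; pixel columns grow to the right and rows downward; lengths in mm; the calibration is good to about 2 mm. A picture is of the moment at which its call begins: read the wrist's pose just before it.
- ctrl.finish_job(): hands the job in; it is judged then, once.
Trained networks look in a picture, given as the dict that the camera call returned (one of the last four; its "shot" number tells which), for a name from the list of things; names that differ only in an ending like _2 or _b are one class to them, and where a whole thing is asked for, a point or a joint stands for the part that bears it (a point fixed in the world has none). Each returns a list of dicts, best first, with "score" (0 to 1); they miss things now and then, are a little off and sometimes report something else, mostly with a low value. They report only what shows in the picture. A call takes as long as a camera call. They do not tell look-alikes from the thing itself.
- ctrl.trace(picture, thing): "pixels" (384x512 bool, what is visible of it) and "extent" ([centre column, centre row, width, height] in pixels, round what is visible of it).
The state is a dict: "clock": time; "qpos": joint angles; "qd": joint speeds; "tau": joint torques, N m; "eef_pos": TCP position; "tool_rot": TCP orientation; "force": force on the tool from outside, world axes, zero at the start; "torque": the same for the moment, N m; "width": finger opening in mm; "gripper_force": force on a finger pad.
Only numpy, scipy, OpenCV 4.12 (cv2) and the standard library are available. Lean on these libraries where they do the work, as an engineer would, in place of code of your own. Each camera call takes 0.05 s, during which the arm holds its last target. There are 200 camera calls.

TASK

Pull the orange spatula out of the blue pot and lay it in the empty middle compartment of the wooden drawer tray, flat on the bottom and wholly below the rim, so that the tray can slide back into its shallow drawer. Then let go, lift your hand clear, and sweep your fingertips over that compartment from the tray's left end to its right end (left and right as the robot sees them), level with the rim and no more than a few millimetres above it, to feel that nothing stands proud. Do not shift the tray or upset the pot, and leave the other utensils and the things on the counter alone.

Things in the scene. Friction and masses are not known exactly. Their poses are not given: they have to be found in the camera images.
- spatula: Spatula 200 mm long, ~80 g, standing head up in the pot, leaning up to 17 degrees any way. Origin: centre of the handle's bottom end; z along it to the head, y across the head, x through its thickness. Round dark wooden handle 16 mm across, z 0 to 120; orange neck 26 x 12 mm, z 120 to 136; orange head 44 (y) x 10 mm (x), z 134 to 200. Centre of mass at z 120. Lying flat it is 16 mm high.
- head_corner_a (a point): One corner of the spatula head's top edge: (0, 22, 200) mm in the spatula's frame.
- head_corner_b (a point): The other corner of the head's top edge: (0, -22, 200) mm in the spatula's frame.
- pot: Narrow loose blue stoneware pot on the counter, 58 mm across, 80 mm high, inside 36 mm across, its floor 8 mm above the counter; 0.6 kg. Origin at the centre of its underside, z up. About 40 mm of the spatula's bare handle shows above its rim.
- tray: Loose bamboo tray, 1.1 kg. Origin: on its underside below the middle of the empty compartment; z up. Outside x -119 to 99, y -118 to 118 mm. Rim 46 mm up, floor 6 mm thick, walls and two dividers 7 mm thick, all rim high. Three compartments along y, 222 mm long inside: empty x -39 to 39; spoon and brush x -112 to -46; rolling pin x 46 to 92. +y is the left end seen from the robot; yaw up to 0.35.
- lane (a point): Centre of the empty middle compartment's floor, 6 mm above the tray's underside; axes as the tray's.
- spoon: Wooden spoon, 194 mm long, lying in the tray's -x compartment. Origin under its middle, its y axis along the handle towards the bowl. To be left alone.
- brush: Flat pastry brush with a green handle, 184 mm long, lying head to tail beside the spoon. Origin under its middle, y axis along it towards the bristles. To be left alone.
- pin: Small dark rolling pin with red handles, 36 mm across and 194 mm long, lying in the tray's +x compartment, its top 4 mm below the rim. Origin at the middle of its length, on its surface (underneath at first; it may roll a few mm); y along it. To be left alone.
- jar: Glass storage jar, 76 mm across and 110 mm high, standing on the counter to the robot's left. Origin at the centre of its underside. To be left alone.
- mug: White mug, 80 mm across and 90 mm high, standing on the counter to the robot's right. Origin at the centre of its underside. To be left alone.
- pepper: Amber pepper jar, 56 mm across and 100 mm high, standing beyond the tray and pot. Origin at the centre of its underside. To be left alone.
Mind the look-alikes: they are no part of the job. Leave any red look-alike of the pot alone.

How it is judged (in metres and radians):
On the way, in this order (a step that is already met when the one before it is completed fails the run):
1. the spatula is drawn out of the pot, its handle end above the pot's rim (height (world z) of spatula above 0.085 m), for 0.1 s.
2. the spatula lies still in the middle compartment, both ends inside it and below the rim, and the hand is clear of it (grasp point more than 40 mm above the rim) (x of spatula in the frame of tray between -0.039 and 0.039 m and y of spatula in the frame of tray between -0.112 and 0.112 m and z of each of spatula, head_corner_a, head_corner_b in the frame of tray below 0.04 m and x of head_corner_a in the frame of tray between -0.039 and 0.039 m and y of head_corner_a in the frame of tray between -0.112 and 0.112 m and x of head_corner_b in the frame of tray between -0.039 and 0.039 m and y of head_corner_b in the frame of tray between -0.112 and 0.112 m and linear speed of spatula below 0.03 m/s and z of the grasp point in the frame of tray above 0.086 m and contact force between the fingers and spatula below 0.05 N), for 0.2 s.
3. the fingertips are at rim height over the left end of the compartment (y of the grasp point in the frame of tray between 0.085 and 0.17 m and x of the grasp point in the frame of tray between -0.035 and 0.035 m and z of the grasp point in the frame of tray between 0.05 and 0.075 m), for 0.05 s.
4. the fingertips pass the left quarter at rim height (y of the grasp point in the frame of tray between 0.03 and 0.07 m and x of the grasp point in the frame of tray between -0.035 and 0.035 m and z of the grasp point in the frame of tray between 0.05 and 0.075 m), for 0.05 s.
5. the fingertips pass the right quarter at rim height (y of the grasp point in the frame of tray between -0.07 and -0.03 m and x of the grasp point in the frame of tray between -0.035 and 0.035 m and z of the grasp point in the frame of tray between 0.05 and 0.075 m), for 0.05 s.
6. the fingertips reach the right end at rim height (y of the grasp point in the frame of tray between -0.17 and -0.085 m and x of the grasp point in the frame of tray between -0.035 and 0.035 m and z of the grasp point in the frame of tray between 0.05 and 0.075 m), for 0.05 s.
At the end, for the whole second after the job is handed in: The spatula rests in the middle compartment, handle end and both head corners within its walls and at least 6 mm below the rim; spoon, brush and rolling pin still lie in the tray; the tray is within 25 mm of its start; the pot is upright within 40 mm of its start (x of spatula in the frame of tray between -0.039 and 0.039 m and y of spatula in the frame of tray between -0.112 and 0.112 m and z of each of spatula, head_corner_a, head_corner_b in the frame of tray below 0.04 m and x of head_corner_a in the frame of tray between -0.039 and 0.039 m and y of head_corner_a in the frame of tray between -0.112 and 0.112 m and x of head_corner_b in the frame of tray between -0.039 and 0.039 m and y of head_corner_b in the frame of tray between -0.112 and 0.112 m and linear speed of spatula below 0.02 m/s and distance of tray from where it was at the start of the episode below 0.025 m and distance of pot from where it was at the start of the episode below 0.04 m and angle between pot's own z axis and vertical below 0.1 rad and z of spoon in the frame of tray between 0 and 0.02 m and z of brush in the frame of tray between 0 and 0.02 m and distance between pin and tray below 0.095 m); the robot touches nothing.
It fails at once if the pot is tipped over (angle between pot's own z axis and vertical above 0.4 rad).
It fails at once if the tray is shoved more than 40 mm (distance of tray from where it was at the start of the episode above 0.04 m).
It fails at once if the jar, the mug or the pepper jar is shifted more than 20 mm (distance of any of jar, mug, pepper from where it was at the start of the episode above 0.02 m).
It fails at once if the spoon, the brush or the rolling pin is moved out of its place (distance of any of spoon, brush, pin from where it was at the start of the episode above 0.05 m).
It also fails if it takes over 58 s, if anything falls off the work surface, if the arm or the gripper's body presses on something with over 40 N, if the wrist force passes 120 N, or if a joint passes its speed limit or range.

## Working session

There is one attempt and no reset: what is moved stays moved. The work goes in short steps, Python scripts to look and compute and a tool call to move; the robot and the scene stay as the last step left them, time stands still between calls to the robot, and variables do not carry over. Pictures are saved under pics/ and viewed, at most 10 in all, crops included, and the job is handed in when it is done.

Besides the shell and the picture viewer there is one more tool, called after ">>>" as name(argument=value, ...) on one line, values as JSON. jog_arm: Moves the arm, as the interface text tells. Shift numbers are shares of 300 mm and turn numbers shares of 90 degrees, none past 1 either way. Its arguments: {"type":"object","properties":{"plan":{"type":"array"}},"required":["plan"]}

```bash
ls; mkdir -p pics; cat > h.py <<'E'
import numpy as np, cv2
from scipy.spatial.transform import Rotation as R
from cell import ctrl
np.set_printoptions(precision=3,suppress=True)
def rot(o):
    o=np.array(o,float)
    return o if o.shape==(3,3) else R.from_euler('xyz',o).as_matrix()
def cam(name):
    s=ctrl.read_state(); p=ctrl.get_image(name)
    if 'hand_eye' in p:
        T=np.eye(4);T[:3,:3]=rot(s['tool_rot']);T[:3,3]=s['eef_pos'];T=T@np.array(p['hand_eye'])
    else:
        T=np.eye(4);T[:3,:3]=rot(p['orientation']);T[:3,3]=p['position']
    return p,T
def cloud(p,T):
    v,u=np.indices(p['depth'].shape);d=p['depth']
    c=np.stack([(u-p['cx'])/p['fx']*d,(v-p['cy'])/p['fy']*d,d],-1)
    w=c@T[:3,:3].T+T[:3,3]; w[d==0]=np.nan
    return w
def find(p,w,name):
    r=ctrl.trace(p,name); out=[]
    for k in r[:3]:
        m=np.array(k['pixels']); q=w[m]; q=q[~np.isnan(q[:,0])]
        out.append((k['score'],k['extent'],q,m))
    return out
E
cat > a.py <<'E'
from h import *
ims=[]
s=ctrl.read_state();print(s['clock'],s['eef_pos'],s['tool_rot'],s['width'])
for n in ['scene','side']:
    p,T=cam(n);w=cloud(p,T);ims.append(p['img'][:,:,::-1])
    print(n,T[:3,3],T[:3,2])
    for t in ['spatula','pot','tray','jar','mug','pepper','pin']:
        for sc,e,q,m in find(p,w,t):
            if len(q): print(t,round(sc,2),np.array(e).astype(int),len(q),np.median(q,0),np.percentile(q,2,0),np.percentile(q,98,0))
cv2.imwrite('pics/a.png',cv2.resize(np.vstack(ims),None,fx=.78,fy=.78))
E
python3 a.py
```

```text
pics
0.0 [165.539 627.932 230.426] [-3.14   0.     2.884] 85.50787872563512
scene [1286.505 -272.031  919.299] [-0.62   0.266 -0.738]
spatula 0.62 [179 193  12  39] 237 [ 556.937 -193.06   148.636] [ 532.126 -199.794   53.619] [ 571.801 -184.335  206.357]
pot 0.96 [180 219  23  34] 564 [ 570.723 -195.134   55.227] [ 531.963 -219.716    0.007] [ 579.501 -166.077   80.534]
pot 0.8 [216 202  25  38] 643 [547.877 -88.184  53.335] [ 429.127 -113.618   -3.808] [562.305 -56.848  79.817]
pot 0.68 [255 171  20  11] 51 [438.283  78.622  16.892] [432.439  46.392  13.882] [447.021 108.015  20.191]
tray 0.61 [282 183  96  75] 4058 [492.277 141.519  23.528] [388.132  21.152  -0.212] [615.05  262.425  45.56 ]
jar 0.9 [385 173  32  37] 953 [641.848 420.205  76.944] [597.078 400.831   0.35 ] [662.551 465.887 110.327]
mug 0.79 [ 83 256  47  51] 1527 [ 608.106 -454.429   52.355] [ 546.964 -502.497   -1.666] [ 632.473 -412.842   88.284]
pepper 0.65 [285 259  24  39] 712 [800.869  16.17   73.144] [765.979  -3.926   2.723] [813.304  44.382 100.184]
pin 0.6 [296 195  57  27] 415 [581.29  140.135  36.097] [
[... 428 characters left out ...]
.315] [590.09  -54.524  83.12 ]
tray 0.93 [266 258  95  93] 3939 [509.276 152.486  16.062] [387.386  25.389   1.91 ] [610.069 268.664  49.15 ]
jar 0.82 [177 314  37  40] 1025 [611.755 451.864  96.935] [588.058 412.817   6.714] [653.671 477.363 114.009]
mug 0.64 [318 131  24  32] 549 [ 584.697 -426.529   57.547] [ 549.189 -489.638    3.61 ] [ 622.834 -408.336   89.906]
mug 0.51 [284 264  25  49] 405 [443.856 116.064  18.498] [431.107  50.436  10.057] [465.788 222.549  23.556]
pepper 0.89 [207 191  15  29] 480 [779.04   37.973  68.988] [760.472 -56.559  -1.264] [858.401  53.421 103.234]
pin 0.72 [245 247  32  56] 539 [575.142 155.148  37.135] [557.621  56.272   7.95 ] [600.842 240.35   45.634]
```

View pics/a.png

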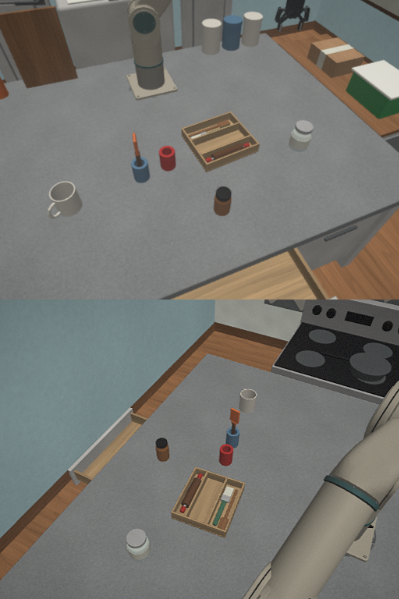

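```bash
cat > b.py <<'E'
from h import *
allp=[];tr=[];pots=[]
for n in ['scene','side']:
    p,T=cam(n);w=cloud(p,T)
    hsv=cv2.cvtColor(p['img'],cv2.COLOR_RGB2HSV)
    orange=(hsv[...,0]<16)&(hsv[...,0]>4)&(hsv[...,1]>120)&(hsv[...,2]>100)
    q=w.copy(); ok=(abs(q[...,0]-550)<70)&(abs(q[...,1]+190)<70)&(q[...,2]>88)
    o=q[ok&orange];h=q[ok&~orange]
    print(n,'orange',len(o),np.median(o,0),'z',np.percentile(o[:,2],[2,98]),'handle',len(h),np.median(h,0),'z',np.percentile(h[:,2],[2,50,98]))
    allp.append(q[ok])
    zc=np.array([np.r_[z,np.median(q[ok][abs(q[ok][:,2]-z)<7],0)[:2]] for z in range(95,210,14)]);print(zc)
    m=o-o.mean(0);ev,V=np.linalg.eigh(m.T@m/len(m));print('eig',np.sqrt(ev),V.T)
    ok=(abs(w[...,0]-555)<60)&(abs(w[...,1]+190)<50)&(abs(w[...,2]-80)<5);pp=w[ok][:,:2].astype(np.float32)
    print('potrim',cv2.minEnclosingCircle(pp),len(pp))
    ok=(abs(w[...,0]-500)<150)&(abs(w[...,1]-146)<150)&(abs(w[...,2]-46)<5);pp=w[ok][:,:2]
    r=cv2.minAreaRect(pp.astype(np.float32));print('tray',r,len(pp))
    tr.append(pp)
    cv2.imwrite(f'pics/c_{n}.png',0) if 0 else None
E
python3 b.py
```

```text
scene orange 103 [ 568.558 -194.873  193.986] z [132.922 207.461] handle 90 [ 555.661 -190.599  119.233] z [ 90.67  119.233 202.933]
[[  95.     555.828 -193.443]
 [ 109.     555.784 -193.75 ]
 [ 123.     555.26  -192.48 ]
 [ 137.     559.761 -195.08 ]
 [ 151.     569.807 -194.187]
 [ 165.     569.01  -195.092]
 [ 179.     569.447 -193.851]
 [ 193.     569.69  -194.845]
 [ 207.     553.707 -192.738]]
eig [ 2.518  9.983 23.964] [[-0.127 -0.992  0.006]
 [ 0.946 -0.119  0.3  ]
 [-0.297  0.043  0.954]]
potrim ((552.7166748046875, -192.3915557861328), 29.664113998413086) 163
tray ((498.67340087890625, 142.85696411132812), (221.4043426513672, 238.6506805419922), 5.687205791473389) 795
side orange 191 [ 549.206 -187.029  178.425] z [135.981 208.47 ] handle 66 [ 554.086 -186.315  122.862] z [ 88.909 122.862 199.09 ]
[[  95.     550.063 -186.499]
 [ 109.     551.274 -184.198]
 [ 123.     550.763 -185.213]
 [ 137.     553.093 -186.921]
 [ 151.     553.492 -186.78 ]
 [ 165.     547.094 -186.451]
 [ 179.     550.827 -186.733]
 [ 193.     551.122 -186.831]
 [ 207.     553.426 -188.659]]
eig [ 2.542 11.485 21.872] [[ 0.138  0.99   0.018]
 [ 0.99  -0.137 -0.044]
 [ 0.041 -0.024  0.999]]
potrim ((551.3323974609375, -189.7592010498047), 30.913341522216797) 107
tray ((500.66827392578125, 144.55238342285156), (218.7404022216797, 241.0335235595703), 5.461935520172119) 1109
```

```bash
cat > c.py <<'E'
from h import *
o=[]
for n,c in [('scene',(179,200)),('side',(298,165))]:
    p,T=cam(n); u,v=c
    o.append(cv2.resize(p['img'][v-35:v+35,u-35:u+35,::-1],(390,390),interpolation=cv2.INTER_CUBIC))
cv2.imwrite('pics/c.png',np.hstack(o))
E
python3 c.py
```

```text
(no output)
```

View pics/c.png

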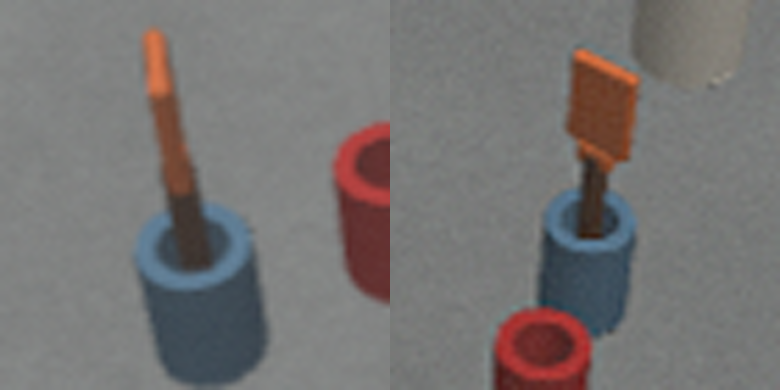

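>>> jog_arm(plan=[{"tx": -0.91,"ty": -0.945,"tz": -0.1,"wz": 0.4,"claw": 0},{"tx": -0.91,"ty": -0.945,"tz": -0.1,"wz": 0.4,"claw": 0},{"tx": -0.91,"ty": -0.945,"tz": -0.1,"wz": 0.4,"claw": 0},{"tx": -0.91,"ty": -0.945,"tz": -0.1,"wz": 0.4,"claw": 0},{"tx": -0.91,"ty": -0.945,"tz": -0.1,"wz": 0.4,"claw": 0},{"tx": -0.91,"ty": -0.945,"tz": -0.1,"wz": 0.4,"claw": 0},{"tx": -0.91,"ty": -0.945,"tz": -0.1,"wz": 0.4,"claw": 0},{"tx": -0.91,"ty": -0.945,"tz": -0.1,"wz": 0.4,"claw": 0},{"tx": -0.91,"ty": -0.945,"tz": -0.1,"wz": 0.4,"claw": 0},{"tx": -0.91,"ty": -0.945,"tz": -0.1,"wz": 0.4,"claw": 0}])

```text
invalid input at $.plan[0]: expected keys tx, ty, tz, wx, wy, wz, claw
```

```bash
cat > mv.py <<'E'
# usage: goal(pos_of_TCP, z_dir, y_dir) -> jog numbers from the present pose
from h import *
def frame(z,y):
    z=np.array(z,float);z/=np.linalg.norm(z);y=np.array(y,float);y-=z*(y@z);y/=np.linalg.norm(y)
    return np.stack([np.cross(y,z),y,z],1)
def goal(pos,z,y,grasp=True):
    s=ctrl.read_state();Rc=rot(s['tool_rot']);G=frame(z,y)
    pos=np.array(pos,float)+(19*G[:,2] if grasp else 0)
    print('t',Rc.T@(pos-s['eef_pos'])/300,'w',R.from_matrix(Rc.T@G).as_rotvec()/(np.pi/2))
def st():
    s=ctrl.read_state();Rc=rot(s['tool_rot']);print('clk',s['clock'],'tcp',np.array(s['eef_pos']),'q',np.array(s['qpos']),'w',round(s['width'],1),'F',np.array(s['force']));print('x',Rc[:,0],'y',Rc[:,1],'z',Rc[:,2])
E
python3 - <<'E'
from mv import *
st();print(ctrl.get_image('wrist')['hand_eye'])
goal([520,0,280],[0,0,-1],[1,0,0])
E
```

```text
clk 1.0 tcp [165.708 628.561 231.331] q [-1.379  0.628  0.039  1.517 -0.027  0.996 -0.02 ] w 85.4 F [-0.441  0.071 -1.014]
x [-0.967  0.255  0.   ] y [0.255 0.967 0.   ] z [ 0.  0. -1.]
[[   0.      -0.947   -0.322   82.995]
 [   1.       0.      -0.      -0.055]
 [   0.      -0.322    0.947 -143.072]
 [   0.       0.       0.       1.   ]]
t [-1.676 -1.725 -0.099] w [-0.     0.     0.836]
```

>>> jog_arm(plan=[{"tx": -0.91,"ty": -0.945,"tz": -0.15,"wx": 0,"wy": 0,"wz": 0.4,"claw": 0},{"tx": -0.91,"ty": -0.945,"tz": -0.15,"wx": 0,"wy": 0,"wz": 0.4,"claw": 0},{"tx": -0.91,"ty": -0.945,"tz": -0.15,"wx": 0,"wy": 0,"wz": 0.4,"claw": 0},{"tx": -0.91,"ty": -0.945,"tz": -0.15,"wx": 0,"wy": 0,"wz": 0.4,"claw": 0},{"tx": -0.91,"ty": -0.945,"tz": -0.15,"wx": 0,"wy": 0,"wz": 0.4,"claw": 0},{"tx": -0.91,"ty": -0.945,"tz": -0.15,"wx": 0,"wy": 0,"wz": 0.4,"claw": 0},{"tx": -0.91,"ty": -0.945,"tz": -0.15,"wx": 0,"wy": 0,"wz": 0.4,"claw": 0},{"tx": -0.91,"ty": -0.945,"tz": -0.15,"wx": 0,"wy": 0,"wz": 0.4,"claw": 0},{"tx": -0.91,"ty": -0.945,"tz": -0.15,"wx": 0,"wy": 0,"wz": 0.4,"claw": 0}])

```text
clock: 1.95
eef_pos: [361.1, 278.7, 277.5]
tool_rot: [3.14, 0.003, 2.244]
force: [0.1, 1.2, 0.8]
width: 85.2
gripper_force: 0.0
```

```bash
python3 - <<'E'
from mv import *
st()
goal([500,0,330],[0,0,-1],[1,0,0],False)
E
```

```text
clk 1.95 tcp [361.057 278.747 277.503] q [-0.935  0.3    0.279  1.978 -0.103  0.876  0.071] w 85.2 F [0.12  1.194 0.779]
x [-0.624  0.782 -0.003] y [0.782 0.624 0.002] z [ 0.003 -0.001 -1.   ]
t [-1.016 -0.217 -0.173] w [0.002 0.001 0.429]
```

>>> jog_arm(plan=[{"tx": -1,"ty": -0.22,"tz": -0.17,"wx": 0,"wy": 0,"wz": 0.43,"claw": 0},{"tx": -1,"ty": -0.22,"tz": -0.17,"wx": 0,"wy": 0,"wz": 0.43,"claw": 0},{"tx": -1,"ty": -0.22,"tz": -0.17,"wx": 0,"wy": 0,"wz": 0.43,"claw": 0},{"tx": -1,"ty": -0.22,"tz": -0.17,"wx": 0,"wy": 0,"wz": 0.43,"claw": 0},{"tx": -1,"ty": -0.22,"tz": -0.17,"wx": 0,"wy": 0,"wz": 0.43,"claw": 0},{"tx": -1,"ty": -0.22,"tz": -0.17,"wx": 0,"wy": 0,"wz": 0.43,"claw": 0},{"tx": -1,"ty": -0.22,"tz": -0.17,"wx": 0,"wy": 0,"wz": 0.43,"claw": 0},{"tx": -1,"ty": -0.22,"tz": -0.17,"wx": 0,"wy": 0.25,"wz": 0.43,"claw": 0},{"tx": -1,"ty": -0.22,"tz": -0.17,"wx": 0,"wy": 0.25,"wz": 0.43,"claw": 0},{"tx": -1,"ty": -0.22,"tz": -0.17,"wx": 0,"wy": 0.25,"wz": 0.43,"claw": 0}])

```text
clock: 2.95
eef_pos: [496.7, 9.7, 327.4]
tool_rot: [-3.006, -0.366, 1.544]
force: [-0.7, -0.1, -0.4]
width: 85.8
gripper_force: 0.0
```

```bash
python3 - <<'E'
from mv import *
st()
E
```

```text
clk 2.95 tcp [496.684   9.659 327.407] q [-0.14   0.443  0.447  1.707 -0.516  1.315  0.494] w 85.8 F [-0.698 -0.114 -0.391]
x [0.025 0.934 0.358] y [ 0.992  0.022 -0.126] z [-0.126  0.358 -0.925]
```

```bash
python3 - <<'E'
from mv import *
goal([530,-30,330],[0,-.3,-.95],[-.3,-1,.3],False)
E
```

```text
t [-0.118  0.106 -0.069] w [-0.453 -0.221  1.138]
```

>>> jog_arm(plan=[{"tx": -0.12,"ty": 0.1,"tz": -0.07,"wx": -0.38,"wy": -0.19,"wz": 0.97,"claw": 0},{"tx": -0.12,"ty": 0.1,"tz": -0.07,"wx": -0.38,"wy": -0.19,"wz": 0.97,"claw": 0},{"tx": -0.12,"ty": 0.1,"tz": -0.07,"wx": -0.38,"wy": -0.19,"wz": 0.97,"claw": 0},{"tx": -0.12,"ty": 0.1,"tz": -0.07,"wx": -0.38,"wy": -0.19,"wz": 0.97,"claw": 0},{"tx": -0.12,"ty": 0.1,"tz": -0.07,"wx": -0.38,"wy": -0.19,"wz": 0.97,"claw": 0},{"tx": -0.12,"ty": 0.1,"tz": -0.07,"wx": -0.38,"wy": -0.19,"wz": 0.97,"claw": 0},{"tx": -0.12,"ty": 0.1,"tz": -0.07,"wx": -0.38,"wy": -0.19,"wz": 0.97,"claw": 0},{"tx": -0.12,"ty": 0.1,"tz": -0.07,"wx": -0.38,"wy": -0.19,"wz": 0.97,"claw": 0},{"tx": -0.12,"ty": 0.1,"tz": -0.07,"wx": -0.38,"wy": -0.19,"wz": 0.97,"claw": 0},{"tx": -0.12,"ty": 0.1,"tz": -0.07,"wx": -0.38,"wy": -0.19,"wz": 0.97,"claw": 0},{"tx": -0.12,"ty": 0.1,"tz": -0.07,"wx": -0.38,"wy": -0.19,"wz": 0.97,"claw": 0},{"tx": -0.12,"ty": 0.1,"tz": -0.07,"wx": -0.38,"wy": -0.19,"wz": 0.97,"claw": 0}])

```text
clock: 4.15
eef_pos: [528.2, -26.1, 329.1]
tool_rot: [2.932, -0.059, 0.009]
force: [1.0, 0.7, 0.0]
width: 85.2
gripper_force: 0.0
```

```bash
python3 - <<'E'
from mv import *
st()
goal([551,-60,290],[0.13,-.99,-.1],[-.99,-.13,0],False)
E
```

```text
clk 4.15 tcp [528.204 -26.121 329.136] q [-0.851  0.519  1.098  1.795 -0.309  1.013 -1.248] w 85.2 F [0.961 0.676 0.032]
x [0.998 0.009 0.059] y [-0.003 -0.978  0.208] z [ 0.06  -0.208 -0.976]
t [0.067 0.083 0.155] w [-0.582  0.635  0.772]
```

```bash
cat > kin.py <<'E'
import numpy as np, itertools
from scipy.spatial.transform import Rotation as R
Q=np.array([[-1.379,.628,.039,1.517,-.027,.996,-.02],[-.935,.3,.279,1.978,-.103,.876,.071],[-.14,.443,.447,1.707,-.516,1.315,.494],[-.851,.519,1.098,1.795,-.309,1.013,-1.248]])
P=np.array([[165.7,628.56,231.33],[361.06,278.75,277.5],[496.68,9.66,327.41],[528.2,-26.12,329.14]])
E=[[-3.1416,0,2.884],[3.14,.003,2.244],[-3.006,-.366,1.544],[2.932,-.059,.009]]
RM=R.from_euler('xyz',E).as_matrix()
def chain(q,s):
    out=[];M=np.eye(3)
    for i in range(7):
        M=M@R.from_rotvec(s[i]*q[i]*(np.array([0,0,1]) if i%2==0 else np.array([0,1,0]))).as_matrix();out.append(M)
    return out
if __name__=='__main__':
    res=[]
    for s in itertools.product([1,-1],repeat=7):
        A=[chain(q,s)[-1] for q in Q]
        # R_i = B0(z rot) A_i C ; unknown C, base z-rot b
        for b in np.arange(0,2*np.pi,np.pi/2):
            B=R.from_euler('z',b).as_matrix()
            C=R.from_matrix([ (B@a).T@r for a,r in zip(A,RM)])
            m=C.mean(); res.append((max((m.inv()*C).magnitude()),s,b,m.as_rotvec()))
    res.sort(key=lambda t:t[0])
    for r in res[:10]: print(r)
E
python3 kin.py
```

```text
(np.float64(0.0009864623595343105), (-1, -1, -1, -1, -1, -1, -1), np.float64(3.141592653589793), array([ 1.80613664e-04, -1.79904801e-04, -1.57085387e+00]))
(np.float64(0.0009864623595343819), (-1, 1, -1, 1, -1, 1, -1), np.float64(0.0), array([1.79901972e-04, 1.80610824e-04, 1.57073876e+00]))
(np.float64(0.4250137980163363), (-1, -1, -1, -1, -1, -1, -1), np.float64(1.5707963267948966), array([ 0.19457781, -0.12754318, -3.10837816]))
(np.float64(0.42501379801633643), (-1, 1, -1, 1, -1, 1, -1), np.float64(4.71238898038469), array([0.08190729, 0.12495644, 0.02454272]))
(np.float64(0.4258675162504444), (-1, 1, -1, 1, -1, 1, -1), np.float64(1.5707963267948966), array([-0.12716508, -0.19421383,  3.10833615]))
(np.float64(0.4258675162504449), (-1, -1, -1, -1, -1, -1, -1), np.float64(4.71238898038469), array([-0.12472535,  0.08166622, -0.02462274]))
(np.float64(0.5250415201390504), (-1, -1, -1, 1, 1, -1, 1), np.float64(1.5707963267948966), array([-2.91859096,  0.15147321, -0.56154819]))
(np.float64(0.5250415201390508), (-1, 1, -1, -1, 1, 1, 1), np.float64(4.71238898038469), array([-0.14270938, -2.74972928,  0.23270506]))
(np.float64(0.5715949628751944), (-1, -1, -1, 1, -1, -1, 1), np.float64(1.5707963267948966), array([ 2.87533666, -0.30883254,  0.61481113]))
(np.float64(0.5715949628751945), (-1, 1, -1, -1, -1, 1, 1), np.float64(4.71238898038469), array([-0.28965191, -2.69675847, -0.25734647]))
```

```bash
cat > ik.py <<'E'
from kin import *
from scipy.optimize import least_squares
S=(-1,1,-1,1,-1,1,-1);C=R.from_euler('z',np.pi/2).as_matrix()
z=np.array([0,0,1.]);x=np.array([1.,0,0])
def cols(q):
    M=chain(q,S); return np.stack([z,M[1]@z,M[2]@x,M[3]@x,M[3]@z,M[5]@x,M[6]@z],1)
A=np.vstack([cols(q) for q in Q]);L=np.linalg.lstsq(A,P.ravel(),rcond=1e-6)[0];res=A@L-P.ravel()
def fk(q): return cols(q)@L, chain(q,S)[-1]@C
lo=np.array([-3.06,-.37,-1.25,.18,-1.1,.23,-2.94]);hi=np.array([3.06,2.12,1.32,2.47,4.24,1.98,2.94])
def ik(pos,G,q0,reg=.01):
    def f(q):
        p,M=fk(q);return np.r_[(p-pos)/100,R.from_matrix(M.T@G).as_rotvec()*2,reg*(q-q0)]
    r=least_squares(f,np.clip(q0,lo+.01,hi-.01),bounds=(lo,hi));p,M=fk(r.x)
    return r.x,np.linalg.norm(p-pos),R.from_matrix(M.T@G).magnitude()
if __name__=='__main__':
    from mv import frame
    np.set_printoptions(precision=2,suppress=True)
    print('L',L,'res',abs(res).max())
    rng=np.random.default_rng(0);gp=np.array([551,-192,132.])
    for name,z_,y_ in [('left 0',[.13,-.99,-.0],[-1,-.13,0]),('left 15',[.13,-.96,-.26],[-1,-.13,0]),('left 30',[.13,-.86,-.5],[-1,-.13,0]),('right15',[-.13,.96,-.26],[1,.13,0]),('rad 0',[.94,-.34,-.0],[.34,.94,0]),('rad15',[.9,-.34,-.26],[.34,.94,0])]:
        G=frame(z_,y_);sol=[]
        for k in range(25):
            q,e,a=ik(gp+19*G[:,2],G,rng.uniform(lo,hi),1e-4)
            if e<2 and a<.02: sol.append(q)
        print(name,len(sol))
        for q in sorted(sol,key=lambda q:-np.min(np.minimum(q-lo,hi-q)))[:3]:
            M=chain(q,S);el=L[0]*z+M[1]@z*L[1];wr=el+M[2]@x*L[2]+M[3]@x*L[3]+M[3]@z*L[4];print(q,'elbow',el,'wrist',wr)
E
python3 ik.py
```

```text
L [378.47 532.05   8.86  36.44 404.94  -6.38 319.59] res 26.203126146658633
left 0 13
[-0.56  1.32  0.48  1.78  1.2   1.16  1.8 ] elbow [436.07 275.07 509.85] wrist [510.46 105.85 138.22]
[-0.57  1.33  0.49  1.78  1.19  1.15  1.8 ] elbow [434.45 278.52 507.93] wrist [510.43 105.85 138.22]
[-0.58  1.33  0.5   1.78  1.18  1.14  1.8 ] elbow [432.54 282.54 505.62] wrist [510.4  105.84 138.21]
left 15 15
[-0.18  1.08 -0.01  1.86  1.47  1.33  1.78] elbow [462.69  82.64 627.81] wrist [510.96  93.91 215.95]
[-0.39  1.11  0.28  1.86  1.33  1.1   1.82] elbow [441.18 179.13 615.87] wrist [510.71  93.9  215.89]
[-0.4   1.11  0.29  1.86  1.32  1.09  1.82] elbow [439.58 185.06 614.28] wrist [510.68  93.89 215.89]
left 30 23
[ 0.2   1.   -0.45  1.92  1.61  1.4   1.87] elbow [438.59 -90.05 665.89] wrist [510.56  62.39 287.07]
[ 0.22  1.01 -0.47  1.92  1.62  1.42  1.87] elbow [438.89 -95.89 663.54] wrist [510.55  62.39 287.07]
[-0.14  0.94  0.02  1.92  1.43  1.05  1.89] elbow [425.35  57.82 692.82] wrist [510.44  62.39 287.04]
right15 17
[ 1.11  1.46 -0.92  1.14 -0.06  1.65  0.58] elbow [ 234.48 -474
[... 196 characters left out ...]
 elbow [ 264.27 -451.43  475.71] wrist [ 584.95 -479.31  213.85]
rad 0 14
[ 1.14  1.74 -0.77  2.29  3.78  1.72 -0.44] elbow [ 221.   -475.53  288.41] wrist [266.36 -95.2  134.7 ]
[-0.39  1.65  0.68  2.29  2.53  1.78 -2.57] elbow [490.87 200.77 335.76] wrist [270.15 -84.71 135.45]
[-0.32  1.6   0.62  2.29  2.57  1.84 -2.48] elbow [504.06 169.44 361.34] wrist [270.05 -85.01 135.9 ]
rad15 17
[-0.33  1.43  0.72  2.38  2.92  1.61 -2.43] elbow [498.26 170.06 455.25] wrist [282.27 -85.3  214.43]
[ 1.15  1.65 -0.97  2.38  3.37  1.61 -0.36] elbow [ 216.22 -484.13  334.29] wrist [277.98 -95.24 212.6 ]
[-0.32  1.42  0.7   2.38  2.92  1.61 -2.41] elbow [499.43 164.17 460.32] wrist [282.26 -85.38 214.52]
```

```bash
cat > ik2.py <<'E'
from ik import *
from mv import frame
np.set_printoptions(precision=2,suppress=True)
rng=np.random.default_rng(0);c=np.array([509.6,144.7,0]);ty=np.array([-np.sin(.097),np.cos(.097),0]);tx=np.array([ty[1],-ty[0],0])
for name,sg in [('head -y',-1),('head +y',1)]:
  for th in [0,.2]:
    zz=np.array([0,0,-1])*np.cos(th)-sg*ty*np.sin(th)
    G=frame(zz,sg*tx);sol=[]
    for k in range(20):
        q,e,a=ik(c+[0,0,40]+19*G[:,2],G,rng.uniform(lo,hi),1e-4)
        if e<2 and a<.02: sol.append(q)
    print(name,th,len(sol))
    for q in sorted(sol,key=lambda q:-np.min(np.minimum(q-lo,hi-q)))[:3]: print(q)
E
python3 ik2.py
```

```text
head -y 0 15
[ 0.13  0.93 -0.57  1.9   0.9   0.59  2.2 ]
[ 0.38  1.15 -0.99  1.9   1.28  0.92  1.95]
[ 0.42  1.21 -1.08  1.9   1.34  1.01  1.92]
head -y 0.2 17
[ 0.42  1.06 -0.84  1.92  1.02  0.61  2.23]
[ 0.37  1.02 -0.76  1.92  0.92  0.55  2.3 ]
[ 0.36  1.01 -0.75  1.92  0.91  0.54  2.31]
head +y 0 12
[ 0.26  1.01 -0.77  1.9   1.1   0.72 -1.09]
[ 0.24  0.99 -0.73  1.9   1.06  0.7  -1.07]
[ 0.23  0.99 -0.73  1.9   1.06  0.69 -1.06]
head +y 0.2 14
[ 0.07  0.98 -0.64  1.87  1.09  0.83 -1.18]
[ 0.12  1.01 -0.73  1.86  1.15  0.89 -1.22]
[ 0.14  1.03 -0.76  1.86  1.18  0.92 -1.23]
```

>>> jog_arm(plan=[{"tx": 0,"ty": 0,"tz": 0,"wx": 0,"wy": 0,"wz": -0.95,"claw": 0},{"tx": 0,"ty": 0,"tz": 0,"wx": 0,"wy": 0,"wz": -0.95,"claw": 0},{"tx": 0,"ty": 0,"tz": 0,"wx": 0,"wy": 0,"wz": -0.95,"claw": 0},{"tx": 0,"ty": 0,"tz": 0,"wx": 0,"wy": 0,"wz": -0.95,"claw": 0},{"tx": 0,"ty": 0,"tz": 0,"wx": 0,"wy": 0,"wz": -0.95,"claw": 0},{"tx": 0,"ty": 0,"tz": 0,"wx": 0,"wy": 0,"wz": -0.95,"claw": 0},{"tx": 0,"ty": 0,"tz": 0,"wx": 0,"wy": 0,"wz": -0.95,"claw": 0},{"tx": 0,"ty": 0,"tz": 0,"wx": 0,"wy": 0,"wz": -0.95,"claw": 0},{"tx": 0,"ty": 0,"tz": 0,"wx": 0,"wy": 0,"wz": -0.95,"claw": 0},{"tx": 0,"ty": 0,"tz": 0,"wx": 0,"wy": 0,"wz": -0.95,"claw": 0},{"tx": 0,"ty": 0,"tz": 0,"wx": 0,"wy": 0,"wz": -0.95,"claw": 0}])

```text
clock: 5.25
eef_pos: [527.3, -29.9, 330.6]
tool_rot: [3.063, 0.201, 1.485]
force: [-0.4, -0.0, -0.3]
width: 85.5
gripper_force: 0.0
```

```bash
python3 - <<'E'
from mv import *
st()
goal([540,-30,330],[0.1,-.5,-.85],[.3,.85,-.5],False)
E
```

```text
clk 5.25 tcp [527.348 -29.863 330.586] q [-0.598  0.377  0.651  1.792 -0.023  0.98  -0.056] w 85.5 F [-0.36  -0.038 -0.286]
x [ 0.084  0.976 -0.2  ] y [ 0.995 -0.07   0.077] z [ 0.061 -0.205 -0.977]
t [0.003 0.042 0.005] w [ 0.103 -0.2   -0.875]
```

>>> jog_arm(plan=[{"tx": 0,"ty": 0.04,"tz": 0,"wx": 0.1,"wy": -0.2,"wz": -0.88,"claw": 0},{"tx": 0,"ty": 0.04,"tz": 0,"wx": 0.1,"wy": -0.2,"wz": -0.88,"claw": 0},{"tx": 0,"ty": 0.04,"tz": 0,"wx": 0.1,"wy": -0.2,"wz": -0.88,"claw": 0},{"tx": 0,"ty": 0.04,"tz": 0,"wx": 0.1,"wy": -0.2,"wz": -0.88,"claw": 0},{"tx": 0,"ty": 0.04,"tz": 0,"wx": 0.1,"wy": -0.2,"wz": -0.88,"claw": 0},{"tx": 0,"ty": 0.04,"tz": 0,"wx": 0.1,"wy": -0.2,"wz": -0.88,"claw": 0},{"tx": 0,"ty": 0.04,"tz": 0,"wx": 0.1,"wy": -0.2,"wz": -0.88,"claw": 0},{"tx": 0,"ty": 0.04,"tz": 0,"wx": 0.1,"wy": -0.2,"wz": -0.88,"claw": 0},{"tx": 0,"ty": 0.04,"tz": 0,"wx": 0.1,"wy": -0.2,"wz": -0.88,"claw": 0},{"tx": 0,"ty": 0.04,"tz": 0,"wx": 0.1,"wy": -0.2,"wz": -0.88,"claw": 0}])

```text
clock: 6.25
eef_pos: [539.1, -30.0, 330.9]
tool_rot: [-2.65, 0.231, 2.943]
force: [-0.1, -0.3, 0.5]
width: 85.4
gripper_force: 0.0
```

```bash
python3 - <<'E'
from mv import *
st()
goal([540,-80,260],[0.13,-.96,-.26],[-1,-.13,0],False)
E
```

```text
clk 6.25 tcp [539.143 -29.952 330.855] q [-0.62   0.412  0.406  1.812  0.451  1.018  0.818] w 85.4 F [-0.147 -0.265  0.48 ]
x [-0.954  0.192 -0.229] y [ 0.28   0.843 -0.46 ] z [ 0.104 -0.503 -0.858]
t [ 0.019 -0.031  0.287] w [ 0.467  0.339 -1.191]
```

>>> jog_arm(plan=[{"tx": 0.02,"ty": -0.03,"tz": 0.2,"wx": 0.38,"wy": 0.28,"wz": -0.97,"claw": 0},{"tx": 0.02,"ty": -0.03,"tz": 0.2,"wx": 0.38,"wy": 0.28,"wz": -0.97,"claw": 0},{"tx": 0.02,"ty": -0.03,"tz": 0.2,"wx": 0.38,"wy": 0.28,"wz": -0.97,"claw": 0},{"tx": 0.02,"ty": -0.03,"tz": 0.2,"wx": 0.38,"wy": 0.28,"wz": -0.97,"claw": 0},{"tx": 0.02,"ty": -0.03,"tz": 0.2,"wx": 0.38,"wy": 0.28,"wz": -0.97,"claw": 0},{"tx": 0.02,"ty": -0.03,"tz": 0.2,"wx": 0.38,"wy": 0.28,"wz": -0.97,"claw": 0},{"tx": 0.02,"ty": -0.03,"tz": 0.2,"wx": 0.38,"wy": 0.28,"wz": -0.97,"claw": 0},{"tx": 0.02,"ty": -0.03,"tz": 0.2,"wx": 0.38,"wy": 0.28,"wz": -0.97,"claw": 0},{"tx": 0.02,"ty": -0.03,"tz": 0.2,"wx": 0.38,"wy": 0.28,"wz": -0.97,"claw": 0},{"tx": 0.02,"ty": -0.03,"tz": 0.2,"wx": 0.38,"wy": 0.28,"wz": -0.97,"claw": 0},{"tx": 0.02,"ty": -0.03,"tz": 0.2,"wx": 0.38,"wy": 0.28,"wz": -0.97,"claw": 0},{"tx": 0.02,"ty": -0.03,"tz": 0.2,"wx": 0.38,"wy": 0.28,"wz": -0.97,"claw": 0}])

```text
clock: 7.45
eef_pos: [536.9, -66.3, 281.1]
tool_rot: [-2.496, -1.09, -2.272]
force: [-0.4, 0.3, 0.7]
width: 85.3
gripper_force: 0.0
```

```bash
python3 - <<'E'
from mv import *
st()
goal([540,-80,240],[0.13,-.96,-.26],[-1,-.13,0],False)
E
```

```text
clk 7.45 tcp [536.859 -66.292 281.08 ] q [-0.625  0.79   0.206  1.811  0.891  1.379  1.828] w 85.3 F [-0.413  0.306  0.654]
x [-0.298 -0.353  0.887] y [-0.954  0.108 -0.278] z [ 0.003 -0.929 -0.369]
t [-0.108  0.023  0.093] w [ 0.09   0.061 -0.219]
```

```bash
python3 - <<'E'
from mv import *
zz=np.array([-.13,-.96,-.26]);zz/=np.linalg.norm(zz)
goal(np.array([551,-192,133])-110*zz,zz,[-1,.13,0])
E
```

```text
t [-0.348  0.019  0.273] w [-0.071  0.086 -0.166]
```

>>> jog_arm(plan=[{"tx": -0.35,"ty": 0.02,"tz": 0.27,"wx": -0.07,"wy": 0.09,"wz": -0.17,"claw": 0},{"tx": -0.35,"ty": 0.02,"tz": 0.27,"wx": -0.07,"wy": 0.09,"wz": -0.17,"claw": 0},{"tx": -0.35,"ty": 0.02,"tz": 0.27,"wx": -0.07,"wy": 0.09,"wz": -0.17,"claw": 0},{"tx": -0.35,"ty": 0.02,"tz": 0.27,"wx": -0.07,"wy": 0.09,"wz": -0.17,"claw": 0},{"tx": -0.35,"ty": 0.02,"tz": 0.27,"wx": -0.07,"wy": 0.09,"wz": -0.17,"claw": 0}])

```text
clock: 7.95
eef_pos: [563.5, -105.2, 158.7]
tool_rot: [3.14, -1.316, -1.705]
force: [0.6, -0.4, 0.3]
width: 85.6
gripper_force: 0.0
```

```bash
python3 - <<'E'
from mv import *
st()
p,T=cam('wrist');w=cloud(p,T)
cv2.imwrite('pics/w1.png',p['img'][:,:,::-1])
hsv=cv2.cvtColor(p['img'],cv2.COLOR_RGB2HSV)
orange=(hsv[...,0]<16)&(hsv[...,0]>4)&(hsv[...,1]>120)&(hsv[...,2]>80)
ok=(abs(w[...,0]-550)<70)&(abs(w[...,1]+190)<60)&(w[...,2]>85)
for z0 in range(90,216,8):
    q=w[ok&(abs(w[...,2]-z0)<4)]
    if len(q)>3: print(z0,len(q),np.percentile(q[:,0],[3,50,97]),np.median(q[:,1]))
o=w[ok&orange];m=o-o.mean(0);ev,V=np.linalg.eigh(m.T@m/len(m));print(len(o),np.sqrt(ev),V.T)
E
```

```text
clk 7.95 tcp [ 563.491 -105.156  158.67 ] q [-0.514  1.1    0.189  1.639  0.883  1.423  2.008] w 85.6 F [ 0.622 -0.405  0.296]
x [-0.034 -0.25   0.968] y [-0.991  0.135  0.   ] z [-0.131 -0.959 -0.252]
90 105 [541.436 550.204 556.89 ] -186.9360586600044
98 105 [541.77  550.299 556.866] -186.66943605063864
106 111 [541.897 550.296 556.822] -186.93139587539645
114 115 [542.175 550.242 556.743] -186.8548027735332
122 118 [542.383 550.325 556.722] -186.88859840912914
130 152 [539.067 550.401 560.405] -186.64535695124437
138 240 [538.266 550.274 561.651] -187.35105918834898
146 349 [530.657 549.929 569.275] -188.6762539796515
154 420 [529.484 549.338 569.757] -188.47736564976563
162 449 [529.59  550.038 569.591] -188.50115215089068
170 477 [529.52  549.459 569.877] -188.48736905822028
178 486 [529.755 550.099 569.691] -188.42752520652044
186 540 [529.598 549.486 569.935] -188.3351889295189
194 561 [529.443 549.792 569.681] -188.4138562525514
202 612 [529.892 550.193 569.905] -188.54211777117663
210 319 [530.538 548.53  568.242] -190.70024179712067
4436 [ 1.035 12.08  21.054] [[ 0.17   0.985  0.015]
 [ 0.985 -0.17   0.005]
 [-0.008 -0.013  1.   ]]
```

View pics/w1.png

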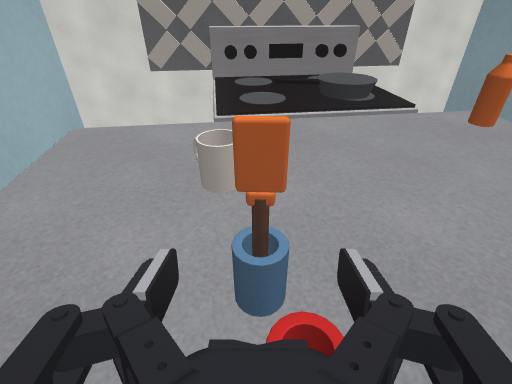

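```bash
python3 - <<'E'
from mv import *
goal(np.array([549.7,-193.5,115]),[-.165,-.95,-.25],[-.985,.17,0])
E
```

```text
t [-0.068  0.01   0.391] w [-0.023  0.002  0.005]
```

>>> jog_arm(plan=[{"tx": -0.05,"ty": 0.01,"tz": 0.1,"wx": -0.02,"wy": 0,"wz": 0,"claw": 0},{"tx": -0.06,"ty": 0.01,"tz": 0.2,"wx": -0.02,"wy": 0,"wz": 0,"claw": 0},{"tx": -0.068,"ty": 0.01,"tz": 0.3,"wx": -0.02,"wy": 0,"wz": 0,"claw": 0},{"tx": -0.068,"ty": 0.01,"tz": 0.36,"wx": -0.02,"wy": 0,"wz": 0,"claw": 0},{"tx": -0.068,"ty": 0.01,"tz": 0.391,"wx": -0.02,"wy": 0,"wz": 0,"claw": 0},{"tx": -0.068,"ty": 0.01,"tz": 0.391,"wx": -0.02,"wy": 0,"wz": 0,"claw": 0.3},{"tx": -0.068,"ty": 0.01,"tz": 0.391,"wx": -0.02,"wy": 0,"wz": 0,"claw": 0.5},{"tx": -0.068,"ty": 0.01,"tz": 0.391,"wx": -0.02,"wy": 0,"wz": 0,"claw": 0.6}])

```text
clock: 8.8
eef_pos: [547.0, -210.0, 108.4]
tool_rot: [3.104, -1.313, -1.697]
force: [0.8, 0.4, -0.4]
width: 43.9
gripper_force: 0.0
```

```bash
python3 - <<'E'
from mv import *
st()
goal(np.array([549.7,-193.5,115]),[-.165,-.95,-.25],[-.985,.17,0])
E
```

```text
clk 8.8 tcp [ 547.001 -210.004  108.434] q [-0.392  1.17   0.236  1.721  0.981  1.257  1.927] w 43.9 F [ 0.75   0.388 -0.405]
x [-0.032 -0.253  0.967] y [-0.987  0.162  0.009] z [-0.159 -0.954 -0.254]
t [0.007 0.001 0.004] w [-0.004  0.002  0.007]
```

>>> jog_arm(plan=[{"tx": 0,"ty": 0,"tz": 0,"wx": 0,"wy": 0,"wz": 0,"claw": 0.8},{"tx": 0,"ty": 0,"tz": 0,"wx": 0,"wy": 0,"wz": 0,"claw": 1},{"tx": 0,"ty": 0,"tz": 0,"wx": 0,"wy": 0,"wz": 0,"claw": 1},{"tx": 0,"ty": 0,"tz": 0,"wx": 0,"wy": 0,"wz": 0,"claw": 1},{"tx": 0,"ty": 0,"tz": 0,"wx": 0,"wy": 0,"wz": 0,"claw": 1},{"tx": 0.032,"ty": 0,"tz": -0.0085,"wx": 0,"wy": 0,"wz": 0,"claw": 1}])

```text
clock: 9.4
eef_pos: [545.6, -211.4, 117.3]
tool_rot: [3.092, -1.314, -1.687]
force: [0.1, 0.5, -0.9]
width: 14.2
gripper_force: 58.5
```

>>> jog_arm(plan=[{"tx": 0.08,"ty": 0,"tz": -0.021,"wx": 0,"wy": 0,"wz": 0,"claw": 1},{"tx": 0.16,"ty": 0,"tz": -0.042,"wx": 0,"wy": 0,"wz": 0,"claw": 1},{"tx": 0.24,"ty": 0,"tz": -0.063,"wx": 0,"wy": 0,"wz": 0,"claw": 1},{"tx": 0.32,"ty": 0,"tz": -0.084,"wx": 0,"wy": 0,"wz": 0,"claw": 1},{"tx": 0.4,"ty": 0,"tz": -0.105,"wx": 0,"wy": 0,"wz": 0,"claw": 1},{"tx": 0.48,"ty": 0,"tz": -0.126,"wx": 0,"wy": 0,"wz": 0,"claw": 1},{"tx": 0.56,"ty": 0,"tz": -0.147,"wx": 0,"wy": 0,"wz": 0,"claw": 1},{"tx": 0.56,"ty": 0,"tz": -0.147,"wx": 0,"wy": 0,"wz": 0,"claw": 1}])

```text
clock: 10.2
eef_pos: [548.1, -212.5, 295.7]
tool_rot: [3.121, -1.315, -1.716]
force: [0.4, -0.6, -0.7]
width: 13.9
gripper_force: 58.5
```

```bash
python3 - <<'E'
from mv import *
st()
p,T=cam('wrist');w=cloud(p,T);cv2.imwrite('pics/w2.png',p['img'][:,:,::-1])
hsv=cv2.cvtColor(p['img'],cv2.COLOR_RGB2HSV)
Ti=np.linalg.inv(np.array(p['hand_eye']))
s=ctrl.read_state();Rc=rot(s['tool_rot']);l=(w-np.array(s['eef_pos']))@Rc
orange=(hsv[...,0]<16)&(hsv[...,0]>4)&(hsv[...,1]>120)&(hsv[...,2]>80)&(abs(l[...,1])<60)&(abs(l[...,2])<60)
o=l[orange];m=o-o.mean(0);ev,V=np.linalg.eigh(m.T@m/len(m));print('tool frame',len(o),np.median(o,0),np.percentile(o,[2,98],axis=0),np.sqrt(ev),V.T)
ty=np.array([-np.sin(.097),np.cos(.097),0]);tx=np.array([ty[1],-ty[0],0]);c=np.array([509.6,144.7,0])
zz=np.array([0,0,-.968])+.25*ty
goal(c+ty*10+[0,0,200],zz,-tx)
E
```

```text
clk 10.2 tcp [ 548.123 -212.476  295.674] q [-0.408  0.859  0.272  1.758  0.99   1.394  2.161] w 13.9 F [ 0.438 -0.592 -0.716]
x [-0.037 -0.251  0.967] y [-0.986  0.165  0.005] z [-0.161 -0.954 -0.253]
tool frame 19325 [ 68.722   0.36  -40.683] [[ 24.669 -20.075 -46.64 ]
 [ 93.496  20.512 -29.543]] [ 0.958 11.92  20.407] [[-0.242 -0.006 -0.97 ]
 [-0.011  1.    -0.004]
 [-0.97  -0.009  0.242]]
t [-0.668  0.331 -1.065] w [ 0.098 -0.99  -0.157]
```

View pics/w2.png

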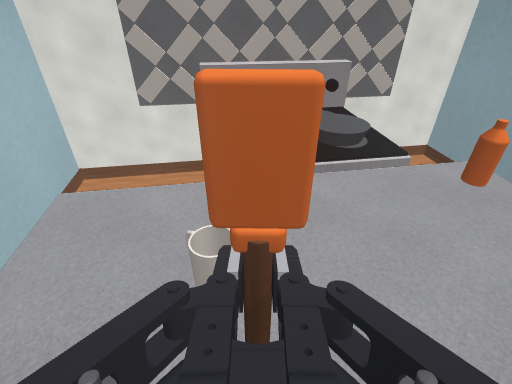

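>>> jog_arm(plan=[{"tx": -0.03,"ty": 0.03,"tz": -0.11,"wx": 0.01,"wy": -0.08,"wz": -0.01,"claw": 1},{"tx": -0.07,"ty": 0.06,"tz": -0.22,"wx": 0.02,"wy": -0.16,"wz": -0.02,"claw": 1},{"tx": -0.1,"ty": 0.09,"tz": -0.33,"wx": 0.03,"wy": -0.24,"wz": -0.03,"claw": 1},{"tx": -0.14,"ty": 0.12,"tz": -0.44,"wx": 0.04,"wy": -0.32,"wz": -0.05,"claw": 1},{"tx": -0.18,"ty": 0.15,"tz": -0.55,"wx": 0.05,"wy": -0.4,"wz": -0.06,"claw": 1},{"tx": -0.28,"ty": 0.2,"tz": -0.67,"wx": 0.06,"wy": -0.48,"wz": -0.08,"claw": 1},{"tx": -0.28,"ty": 0.2,"tz": -0.67,"wx": 0.06,"wy": -0.56,"wz": -0.09,"claw": 1},{"tx": -0.28,"ty": 0.2,"tz": -0.67,"wx": 0.06,"wy": -0.6,"wz": -0.09,"claw": 1},{"tx": -0.28,"ty": 0.2,"tz": -0.67,"wx": 0.06,"wy": -0.6,"wz": -0.09,"claw": 1}])

```text
clock: 11.15
eef_pos: [523.1, 7.9, 262.5]
tool_rot: [3.086, -0.366, -1.562]
force: [0.2, 0.0, -1.1]
width: 14.3
gripper_force: 58.4
```

```bash
cat > lay.py <<'E'
from mv import *
import sys
ty=np.array([-np.sin(.097),np.cos(.097),0]);tx=np.array([ty[1],-ty[0],0]);c=np.array([509.6,144.7,0])
def lay(h,dy=-5,dx=0,a=.242):
    zz=np.array([0,0,-np.sqrt(1-a*a)])+a*ty*(-1)*(-1)
    goal(c+ty*dy+tx*dx+[0,0,h],zz,-tx)
if __name__=='__main__':
    st();lay(float(sys.argv[1]))
E
python3 lay.py 160
```

```text
clk 11.15 tcp [523.13    7.905 262.483] q [-0.228  0.487 -0.095  1.769  0.423  1.098  2.59 ] w 14.3 F [ 0.167  0.048 -1.126]
x [ 0.008 -0.934  0.358] y [-0.999  0.011  0.052] z [-0.052 -0.358 -0.932]
t [-0.569  0.029  0.215] w [ 0.038 -0.387 -0.068]
```

>>> jog_arm(plan=[{"tx": -0.12,"ty": 0.01,"tz": 0.04,"wx": 0.01,"wy": -0.08,"wz": -0.02,"claw": 1},{"tx": -0.24,"ty": 0.01,"tz": 0.08,"wx": 0.02,"wy": -0.16,"wz": -0.04,"claw": 1},{"tx": -0.36,"ty": 0.02,"tz": 0.12,"wx": 0.03,"wy": -0.24,"wz": -0.06,"claw": 1},{"tx": -0.48,"ty": 0.02,"tz": 0.17,"wx": 0.04,"wy": -0.32,"wz": -0.07,"claw": 1},{"tx": -0.57,"ty": 0.03,"tz": 0.215,"wx": 0.04,"wy": -0.39,"wz": -0.07,"claw": 1},{"tx": -0.57,"ty": 0.03,"tz": 0.215,"wx": 0.04,"wy": -0.39,"wz": -0.07,"claw": 1},{"tx": -0.57,"ty": 0.03,"tz": 0.215,"wx": 0.04,"wy": -0.39,"wz": -0.07,"claw": 1}])

```text
clock: 11.85
eef_pos: [508.6, 147.1, 140.3]
tool_rot: [-3.141, 0.249, -1.465]
force: [-0.2, -0.0, -0.5]
width: 14.0
gripper_force: 58.5
```

```bash
cat > d.py <<'E'
from lay import *
st()
ims=[]
for n in ['scene','side']:
    p,T=cam(n);w=cloud(p,T);ok=(abs(w[...,0]-500)<150)&(abs(w[...,1]-146)<150)&(abs(w[...,2]-46)<5)
    print(n,cv2.minAreaRect(w[ok][:,:2].astype(np.float32)))
    C=np.linalg.inv(T)@np.r_[c+[0,0,60],1];u=int(C[0]/C[2]*p['fx']+p['cx']);v=int(C[1]/C[2]*p['fy']+p['cy'])
    ims.append(cv2.resize(p['img'][v-75:v+75,u-75:u+75,::-1],(400,400),interpolation=cv2.INTER_CUBIC))
cv2.imwrite('pics/d.png',np.hstack(ims))
lay(24)
E
python3 d.py
```

```text
clk 11.85 tcp [508.578 147.143 140.279] q [ 0.17   0.64  -0.515  1.963  0.096  0.569  2.917] w 14.0 F [-0.153 -0.013 -0.477]
x [ 0.102 -0.964 -0.247] y [-0.994 -0.105 -0.   ] z [-0.026  0.246 -0.969]
scene ((499.65264892578125, 143.7720947265625), (220.75872802734375, 237.66477966308594), 5.544751167297363)
side ((500.3938293457031, 144.5569305419922), (218.62586975097656, 240.72210693359375), 5.736229419708252)
t [0.125 0.005 0.438] w [-0.002  0.003  0.007]
```

View pics/d.png

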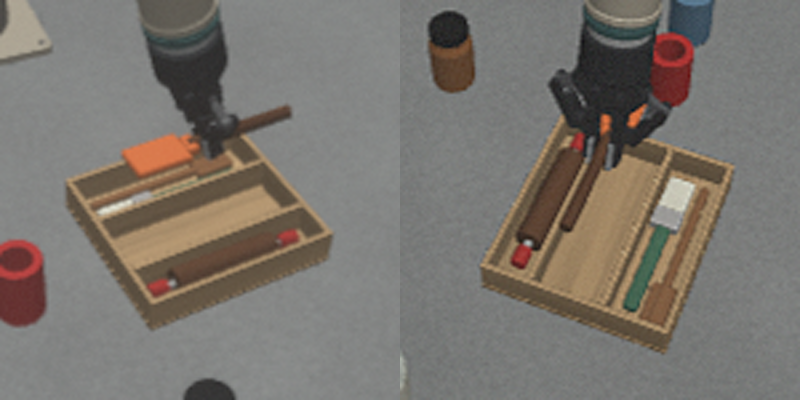

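>>> jog_arm(plan=[{"tx": 0.025,"ty": 0.002,"tz": 0.1,"wx": 0,"wy": 0,"wz": 0,"claw": 1},{"tx": 0.05,"ty": 0.003,"tz": 0.2,"wx": 0,"wy": 0,"wz": 0,"claw": 1},{"tx": 0.075,"ty": 0.004,"tz": 0.28,"wx": 0,"wy": 0,"wz": 0,"claw": 1},{"tx": 0.09,"ty": 0.005,"tz": 0.33,"wx": 0,"wy": 0,"wz": 0,"claw": 1},{"tx": 0.105,"ty": 0.005,"tz": 0.38,"wx": 0,"wy": 0,"wz": 0,"claw": 1},{"tx": 0.118,"ty": 0.005,"tz": 0.412,"wx": 0,"wy": 0,"wz": 0,"claw": 1},{"tx": 0.118,"ty": 0.005,"tz": 0.412,"wx": 0,"wy": 0,"wz": 0,"claw": 1}])

```text
clock: 12.65
eef_pos: [508.8, 144.4, 12.6]
tool_rot: [-3.138, 0.249, -1.462]
force: [0.3, 0.7, -0.1]
width: 14.5
gripper_force: 58.5
```

```bash
python3 lay.py 32
```

```text
clk 12.65 tcp [508.798 144.361  12.64 ] q [ 0.097  0.852 -0.404  2.02   0.181  0.294  2.903] w 14.5 F [ 0.335  0.695 -0.081]
x [ 0.105 -0.964 -0.246] y [-0.994 -0.108 -0.004] z [-0.023  0.245 -0.969]
t [-0.    -0.003 -0.003] w [-0.001  0.003  0.007]
```

>>> jog_arm(plan=[{"tx": 0,"ty": 0,"tz": 0,"wx": 0,"wy": 0,"wz": 0,"claw": 0.7},{"tx": 0,"ty": 0,"tz": 0,"wx": 0,"wy": 0,"wz": 0,"claw": 0.65},{"tx": 0,"ty": 0,"tz": 0,"wx": 0,"wy": 0,"wz": 0,"claw": 0.65},{"tx": 0,"ty": 0,"tz": 0,"wx": 0,"wy": 0,"wz": 0,"claw": 0.65},{"tx": -0.025,"ty": 0,"tz": -0.1,"wx": 0,"wy": 0,"wz": 0,"claw": 0.65},{"tx": -0.05,"ty": 0,"tz": -0.2,"wx": 0,"wy": 0,"wz": 0,"claw": 0.65},{"tx": -0.08,"ty": 0,"tz": -0.33,"wx": 0,"wy": 0,"wz": 0,"claw": 0.65},{"tx": -0.12,"ty": 0,"tz": -0.485,"wx": 0,"wy": 0,"wz": 0,"claw": 0.65},{"tx": -0.12,"ty": 0,"tz": -0.485,"wx": 0,"wy": 0,"wz": 0,"claw": 0.8},{"tx": -0.12,"ty": 0,"tz": -0.485,"wx": 0,"wy": 0,"wz": 0,"claw": 1},{"tx": -0.12,"ty": 0,"tz": -0.485,"wx": 0,"wy": 0,"wz": 0,"claw": 1}])

```text
clock: 13.75
eef_pos: [507.5, 142.0, 162.1]
tool_rot: [-3.139, 0.25, -1.465]
force: [-0.9, -0.0, -0.8]
width: 0.1
gripper_force: 0.0
```

```bash
cat > e.py <<'E'
from lay import *
st()
ims=[]
for n in ['scene','side','wrist']:
    p,T=cam(n);w=cloud(p,T)
    l=(w-c)@np.stack([tx,ty,[0,0,1]],1)
    hsv=cv2.cvtColor(p['img'],cv2.COLOR_RGB2HSV)
    orange=(hsv[...,0]<16)&(hsv[...,0]>4)&(hsv[...,1]>140)&(hsv[...,2]>80)
    q=l[orange&(abs(l[...,0])<60)&(abs(l[...,1])<115)&(l[...,2]<60)]
    if len(q)>5: print(n,len(q),np.percentile(q,[2,50,98],axis=0))
    C=np.linalg.inv(T)@np.r_[c+[0,0,40],1];u=int(C[0]/C[2]*p['fx']+p['cx']);v=int(C[1]/C[2]*p['fy']+p['cy'])
    ims.append(cv2.resize(p['img'][v-70:v+70,u-70:u+70,::-1],(390,390),interpolation=cv2.INTER_CUBIC) if n!='wrist' else cv2.resize(p['img'][:,:,::-1],(400,390))[:, :])
cv2.imwrite('pics/e.png',cv2.resize(np.hstack(ims),None,fx=.67,fy=.67))
zz=[0,0,-1]
for hy in (125,-125):
    goal(c+ty*hy+[0,0,49],np.array([0,0,-.969])+.245*ty,-tx,False)
E
python3 e.py
```

```text
clk 13.75 tcp [507.516 142.046 162.054] q [ 0.21   0.609 -0.557  1.951  0.105  0.617  2.907] w 0.1 F [-0.867 -0.045 -0.761]
x [ 0.103 -0.964 -0.247] y [-0.994 -0.105 -0.002] z [-0.024  0.246 -0.969]
scene 192 [[-29.58  -96.221   5.301]
 [ -2.921 -63.123  16.294]
 [ 13.203 -24.238  19.879]]
side 260 [[-19.055 -95.463   9.499]
 [ -0.021 -59.165  18.572]
 [ 21.168 -21.213  23.308]]
wrist 4395 [[-21.993 -98.983  15.75 ]
 [ -0.632 -67.694  19.263]
 [ 20.553 -23.263  21.966]]
t [-0.317 -0.011  0.468] w [0.    0.002 0.006]
t [ 0.49  -0.004  0.262] w [0.    0.002 0.006]
```

View pics/e.png

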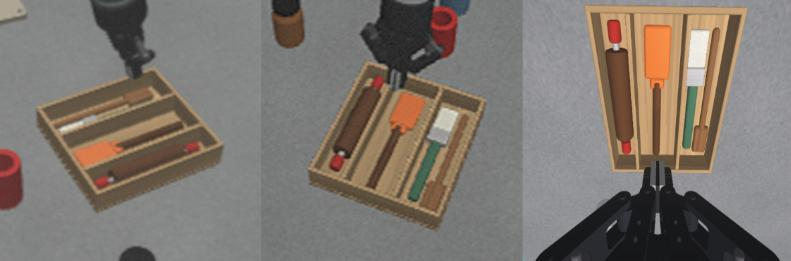

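>>> jog_arm(plan=[{"tx": -0.16,"ty": -0.005,"tz": 0.04,"wx": 0,"wy": 0,"wz": 0,"claw": 1},{"tx": -0.32,"ty": -0.01,"tz": 0.08,"wx": 0,"wy": 0,"wz": 0,"claw": 1},{"tx": -0.36,"ty": -0.01,"tz": 0.09,"wx": 0,"wy": 0,"wz": 0,"claw": 1},{"tx": -0.335,"ty": -0.01,"tz": 0.19,"wx": 0,"wy": 0,"wz": 0,"claw": 1},{"tx": -0.31,"ty": -0.01,"tz": 0.29,"wx": 0,"wy": 0,"wz": 0,"claw": 1},{"tx": -0.29,"ty": -0.01,"tz": 0.37,"wx": 0,"wy": 0,"wz": 0,"claw": 1},{"tx": -0.275,"ty": -0.01,"tz": 0.426,"wx": 0,"wy": 0,"wz": 0,"claw": 1},{"tx": -0.275,"ty": -0.01,"tz": 0.426,"wx": 0,"wy": 0,"wz": 0,"claw": 1},{"tx": -0.275,"ty": -0.01,"tz": 0.426,"wx": 0,"wy": 0,"wz": 0,"claw": 1}])

```text
clock: 14.8
eef_pos: [499.5, 253.9, 59.0]
tool_rot: [-3.139, 0.25, -1.464]
force: [0.6, 0.8, -0.0]
width: 0.1
gripper_force: 0.0
```

```bash
python3 - <<'E'
from lay import *
st()
s=ctrl.read_state();l=lambda v:((np.array(v)-c)@np.stack([tx,ty,[0,0,1]],1));Rc=rot(s['tool_rot'])
print('tcp',l(s['eef_pos']),'grasp',l(np.array(s['eef_pos'])-19*Rc[:,2]))
for hy in (110,-110): goal(c+ty*hy+[0,0,52],np.array([0,0,-.969])+.245*ty,-tx,False)
E
```

```text
clk 14.8 tcp [499.511 253.874  58.986] q [-0.091  0.781 -0.432  1.971  0.168  0.367  2.697] w 0.1 F [ 0.607  0.808 -0.03 ]
x [ 0.103 -0.963 -0.248] y [-0.994 -0.106 -0.003] z [-0.024  0.246 -0.969]
tcp [  0.531 109.638  58.986] grasp [  0.524 104.934  77.395]
t [0.005 0.002 0.023] w [-0.     0.002  0.006]
t [ 0.715  0.008 -0.159] w [-0.     0.002  0.006]
```

>>> jog_arm(plan=[{"tx": 0.005,"ty": 0.002,"tz": 0.023,"wx": 0,"wy": 0,"wz": 0,"claw": 1},{"tx": 0.005,"ty": 0.002,"tz": 0.023,"wx": 0,"wy": 0,"wz": 0,"claw": 1},{"tx": 0.005,"ty": 0.002,"tz": 0.023,"wx": 0,"wy": 0,"wz": 0,"claw": 1},{"tx": 0.084,"ty": 0.003,"tz": 0.003,"wx": 0,"wy": 0,"wz": 0,"claw": 1},{"tx": 0.163,"ty": 0.003,"tz": -0.017,"wx": 0,"wy": 0,"wz": 0,"claw": 1},{"tx": 0.242,"ty": 0.004,"tz": -0.038,"wx": 0,"wy": 0,"wz": 0,"claw": 1}])

```text
clock: 15.4
eef_pos: [506.9, 180.5, 53.0]
tool_rot: [-3.136, 0.25, -1.463]
force: [0.1, -0.6, -0.3]
width: 0.1
gripper_force: 0.0
```

```bash
python3 - <<'E'
from lay import *
st()
s=ctrl.read_state();l=lambda v:((np.array(v)-c)@np.stack([tx,ty,[0,0,1]],1));Rc=rot(s['tool_rot'])
print('tcp',l(s['eef_pos']),'grasp',l(np.array(s['eef_pos'])-19*Rc[:,2]))
goal(c-ty*110+[0,0,52],np.array([0,0,-.969])+.245*ty,-tx,False)
E
```

```text
clk 15.4 tcp [506.87  180.5    53.006] q [ 0.064  0.787 -0.458  2.004  0.204  0.366  2.797] w 0.1 F [ 0.105 -0.603 -0.33 ]
x [ 0.104 -0.963 -0.248] y [-0.994 -0.106 -0.005] z [-0.021  0.247 -0.969]
tcp [ 0.75  35.896 53.006] grasp [ 0.697 31.189 71.413]
t [ 0.472  0.007 -0.117] w [-0.002  0.002  0.007]
```

>>> jog_arm(plan=[{"tx": 0.079,"ty": 0.001,"tz": -0.02,"wx": 0,"wy": 0,"wz": 0,"claw": 1},{"tx": 0.158,"ty": 0.002,"tz": -0.04,"wx": 0,"wy": 0,"wz": 0,"claw": 1},{"tx": 0.237,"ty": 0.003,"tz": -0.06,"wx": 0,"wy": 0,"wz": 0,"claw": 1},{"tx": 0.316,"ty": 0.005,"tz": -0.08,"wx": 0,"wy": 0,"wz": 0,"claw": 1},{"tx": 0.395,"ty": 0.006,"tz": -0.1,"wx": 0,"wy": 0,"wz": 0,"claw": 1},{"tx": 0.472,"ty": 0.007,"tz": -0.12,"wx": 0,"wy": 0,"wz": 0,"claw": 1},{"tx": 0.472,"ty": 0.007,"tz": -0.12,"wx": 0,"wy": 0,"wz": 0,"claw": 1},{"tx": 0.472,"ty": 0.007,"tz": -0.12,"wx": 0,"wy": 0,"wz": 0,"claw": 1}])

```text
clock: 16.2
eef_pos: [520.2, 35.2, 52.7]
tool_rot: [-3.137, 0.25, -1.465]
force: [0.1, 0.1, 0.0]
width: -0.3
gripper_force: 0.0
```

```bash
python3 - <<'E'
from lay import *
st()
s=ctrl.read_state();l=lambda v:((np.array(v)-c)@np.stack([tx,ty,[0,0,1]],1));Rc=rot(s['tool_rot'])
print('tcp',l(s['eef_pos']),'grasp',l(np.array(s['eef_pos'])-19*Rc[:,2]))
E
```

```text
clk 16.2 tcp [520.169  35.19   52.653] q [ 0.418  0.822 -0.582  1.983  0.368  0.474  2.907] w -0.3 F [0.144 0.088 0.019]
x [ 0.102 -0.963 -0.248] y [-0.995 -0.104 -0.005] z [-0.021  0.247 -0.969]
tcp [  -0.086 -110.019   52.653] grasp [  -0.143 -114.729   71.06 ]
```

Sweep done at rim height; lift clear, check, and hand in.

>>> jog_arm(plan=[{"tx": -0.025,"ty": 0,"tz": -0.1,"wx": 0,"wy": 0,"wz": 0,"claw": 1},{"tx": -0.06,"ty": 0,"tz": -0.24,"wx": 0,"wy": 0,"wz": 0,"claw": 1},{"tx": -0.1,"ty": 0,"tz": -0.4,"wx": 0,"wy": 0,"wz": 0,"claw": 1},{"tx": -0.1,"ty": 0,"tz": -0.4,"wx": 0,"wy": 0,"wz": 0,"claw": 1},{"tx": -0.1,"ty": 0,"tz": -0.4,"wx": 0,"wy": 0,"wz": 0,"claw": 1}])

```text
clock: 16.7
eef_pos: [519.8, 36.1, 177.3]
tool_rot: [-3.134, 0.25, -1.461]
force: [-0.1, -0.7, -0.0]
width: 0.1
gripper_force: 0.0
```

```bash
python3 e.py; python3 - <<'E'
from h import *
p,T=cam('scene');w=cloud(p,T)
ok=(abs(w[...,0]-555)<60)&(abs(w[...,1]+190)<50)&(abs(w[...,2]-80)<5);print('pot',cv2.minEnclosingCircle(w[ok][:,:2].astype(np.float32)))
ok=(abs(w[...,0]-500)<150)&(abs(w[...,1]-146)<150)&(abs(w[...,2]-46)<5);print(cv2.minAreaRect(w[ok][:,:2].astype(np.float32)))
print(ctrl.finish_job())
E
```

```text
clk 16.7 tcp [519.784  36.087 177.266] q [ 0.549  0.657 -0.785  1.907  0.292  0.747  2.915] w 0.1 F [-0.105 -0.74  -0.044]
x [ 0.106 -0.963 -0.247] y [-0.994 -0.108 -0.007] z [-0.02   0.246 -0.969]
scene 192 [[-30.49  -96.969   4.638]
 [ -2.888 -63.569  16.546]
 [ 13.144 -24.746  20.117]]
side 261 [[-18.95  -96.101  10.101]
 [ -0.194 -58.987  18.804]
 [ 21.002 -20.183  24.124]]
wrist 2189 [[-22.064 -98.67   16.285]
 [ -0.538 -66.778  19.214]
 [ 20.68  -21.051  28.077]]
t [-0.654 -0.014  0.6  ] w [0.001 0.002 0.006]
t [ 0.153 -0.005  0.394] w [0.001 0.002 0.006]
pot ((549.904541015625, -193.3568115234375), 30.124439239501953)
((499.02801513671875, 143.69534301757812), (220.94912719726562, 237.7521514892578), 5.629596710205078)
the job is handed in; nothing more can be done
None
```

I pulled the spatula from the blue pot and laid it flat in the middle compartment, below the rim. I then swept the fingertips left to right about 6–7 mm above the rim, and handed the job in at about 17 s. The hand-in returned no verdict, but the last camera check showed the spatula, pot and tray within a few millimetres of where they should be.

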